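Put the glaze mill into third gear

ROBOT

A 6-joint arm with a two-finger parallel gripper is mounted at the origin on the work surface. World frame = base frame: x ahead of the robot, y to its left, z up, the work surface at z = 0. Lengths are in m, angles in rad, forces in N, time in s.
With the tool pointing down it reaches from about 0.3 to 0.875 m from the base axis. Payload 6.4 kg.
Tool frame: the origin (TCP) lies midway between the tips of the shut fingers; the grasp point (between the pads) lies 19 mm behind it (grasp_offset is the distance from the TCP to the grasp point, in m); z points along the fingers, y is the line along which they close (so a half turn about z gives the same grasp; the last joint's range is limited). The gripper opens to 85 mm and grips with 20 to 120 N. Pads are 22 mm wide; open, the fingers measure 114 mm over their backs; the gripper's body (76 mm by 85 mm) begins 54 mm behind the grasp point. The pads swing forward as they close: fully open they stand 13 mm farther back than shut.
Start: joints at [0.98, 0.181, 1.607, -0, 1.354, -0.206], TCP at [0.216, 0.533, 0.231] pointing down, gripper open.
Joint ranges: [-2.99, 2.99], [-0.89, 2.07], [0.3, 2.58], [-1.14, 4.28], [0, 2.63], [-3.12, 3.12]. Speed limits (rad/s): [2.57, 2.57, 3.01, 3.14, 3.14, 3.14].

INTERFACE

Orientations are given as a unit quaternion [w, x, y, z].
In Python, from bench import * gives the robot as it stands. The module is installed in compiled form; this text tells all that it offers.
- The arm moves only by the tool servo_tool, never from a script. Its argument "commands" is text: rows parted by semicolons, each of 7 numbers parted by spaces: the turn, a rotation vector about the tool's x, y, z in rad, then the shift along the tool's x, y, z in mm, then the opening, from 0 (shut) to 1 (fully open). In form: wx wy wz dx dy dz claw; .... A call has 1 to 5 rows; each row shifts and turns the commanded pose from where the row before left it, along the tool's axes as they then stand; what a row does not reach is not made up. A row lasts 1/8 s, in which the tool goes at most 62.5 mm and 10.7 degrees, less where a joint would pass 70% of its speed; a pose out of reach is approached as far as the arm can. A call with a gripper value outside its range is refused whole. The fingers move at their own pace and stop on an object; the grip force is fixed at half the most. Time passes only in rows, so rows that do not move let the fingers close. It gives the time, the measured TCP pose, the force, the opening and the grip force at its end, in the units of the state.
- get_obs(): the state, without advancing time (a new reading comes with each control period).
- camera(name): name is "side" or "top"; returns the picture (420x560x3 uint8, blue, green, red); there is no depth.
- calibration(name): a dict with "fx", "fy", "cx", "cy" (pixels), "R" (3x3) and "t" (3): a world point X has camera coordinates R X + t. Camera axes: x right, y down, z forward; pixel columns grow to the right and rows downward; lengths in m; the calibration is good to about 2 mm. A picture is of the moment at which its call begins. calibration takes no time and is no camera call.
- hand_in(): hands the job in; it is judged then, once.
The state is a dict: "time_s": time; "q": joint angles; "dq": joint speeds; "joint_efforts": joint torques, N m; "eef_pos": TCP position; "eef_rot": TCP orientation; "wrist_force": force on the tool from outside, world axes, zero at the start; "torque": the same for the moment, N m; "opening": opening from 0.0 (shut) to 1.0 (fully open); "grasp_force": force on a finger pad.
Only numpy, scipy, OpenCV 4.12 (cv2) and the standard library are available. Lean on these libraries where they do the work, as an engineer would, in place of code of your own. Each camera call takes 0.05 s, during which the arm holds its last target. There are 200 camera calls.

TASK

The glaze mill on the pottery table is standing still with its gear lever on the left-hand side of the H-shaped gate. Push the lever with the fingertips, without gripping or forcing it, to the gate's crossbar, across to the right, and then forward (away from the robot) until it is fully home in third gear, the far right-hand slot; it must not go into the near right-hand slot (fourth) on the way. Leave the pots, brush and other things around the mill where they are.

Things in the scene. Friction and masses are not known exactly. Their poses are not given: they have to be found in the camera images.
- mill: Glaze jar mill, fixed; origin at table level under the centre of its gearbox (grey, 150 x 150 mm, 86 mm high). x points forward, away from the robot; y to the left; z up (yawed up to 0.3 rad). From its left side a frame with rollers runs along y, carrying a white ceramic jar, 110 mm in diameter, from y = 135 to 395 mm, its top 168 mm above the table.
- gate: Aluminium plate on the gearbox, 124 x 124 mm, top 104 mm above the table; frame as the mill's. H-shaped opening: two slots along x, 20 mm wide, centred at y = +24 (left) and -24 mm (right), ending at x = +32 and -32 mm, joined by a 24 mm wide crossbar along y through x = 0; tongues' corners are rounded. Far left is first gear, near left second, far right third, near right fourth.
- knob_center (a point): Centre of the lever's black knob: 34 mm across, 41 mm high, roughly a cylinder about the 12 mm steel stick. With c = crosswise, l = lengthwise it lies in the mill's frame at x = 0.17 sin(l), y = -0.17 cos(l) sin(c), z = 0.02 + 0.17 cos(l) cos(c) (m). About 2 N at the knob moves the lever either way; it stays where it is left. It turns about a fixed pivot.
- crosswise (a joint): Sideways lean of the lever, rad: positive to the right (the mill's -y), 0 in the middle, about -0.29 in the left slots, about +0.29 in the right slots (with play: 0.22 to 0.33 either side). At the start the lever is in the left slots.
- lengthwise (a joint): Fore-and-aft lean of the lever, rad: positive forward (the mill's +x, away from the robot), 0 at the crossbar (it can pass sideways within about 0.07 of that), about +0.29 fully home in a far slot (first, third), about -0.29 in a near slot (second, fourth). It starts anywhere from -0.28 to +0.28.
- vase: A bulging coral-coloured pot, up to 104 mm across, 140 mm high, loose, standing beyond the gearbox; origin under its centre. To be left alone.
- beaker: A white plastic cup, 76 mm across, 100 mm high, loose, standing to the right of the gearbox (may have changed places with square_pot); origin under its centre. To be left alone.
- square_pot: A black open square plastic pot, 75 x 75 mm, 85 mm high, loose, standing to the right of the gearbox; origin under its centre. To be left alone.
- tub: A pale open plastic tub, 100 x 140 mm, 50 mm high, loose, on the near right of the gearbox; origin under its centre. To be left alone.
- brush: A paint brush 190 mm long lying loose on the table on the near side of the gearbox; origin under its middle. To be left alone.
- glaze_jar: A white lidded jar, 64 mm across, 85 mm high, loose, beyond the mill's frame; origin under its centre. To be left alone.
- block: A cork block 55 x 90 mm, 30 mm high, loose, on the near side of the mill's frame; origin under its centre. To be left alone.

How it is judged:
On the way:
1. the lever has been brought across to the right-hand end of the crossbar, not yet in a slot (value of joint crosswise above 0.17 rad and value of joint lengthwise between -0.13 and 0.13 rad), for 0.04 s.
At the end, for the whole second after the job is handed in: The lever rests fully home in third gear, the far right-hand slot: crosswise above 0.17 rad and lengthwise above 0.25 rad (the slot end is at about 0.29), at rest (value of joint crosswise above 0.17 rad and value of joint lengthwise above 0.25 rad and velocity of joint lengthwise between -0.05 and 0.05 rad/s); the robot touches nothing.
It fails at once if the lever goes into fourth gear, the near right-hand slot (value of joint crosswise above 0.15 rad and value of joint lengthwise below -0.17 rad).
It fails at once if the lever or mill is gripped, wrenched or rammed: more than 30 N between the fingers and the mill (contact force between the fingers and mill above 30 N).
It fails at once if the arm or gripper body hits the mill with more than 30 N (contact force between the arm and mill above 30 N).
It fails at once if a thing around the mill is moved more than 20 mm, lifted or tipped (distance of any of vase, beaker, square_pot, tub, brush, glaze_jar, block from where it was at the start of the episode above 0.02 m or angle between any of vase, beaker, square_pot, tub, brush, glaze_jar, block's own z axis and vertical above 0.35 rad).
It also fails if it takes over 53 s, if anything falls off the work surface, if the arm or the gripper's body presses on something with over 40 N, if the wrist force passes 120 N, or if a joint passes its speed limit or range.

## Working session

There is one attempt and no reset: what is moved stays moved. The work goes in short steps, Python scripts to look and compute and a tool call to move; the robot and the scene stay as the last step left them, time stands still between calls to the robot, and variables do not carry over. Pictures are saved under pics/ and viewed, at most 10 in all, crops included, and the job is handed in when it is done.

Besides the shell and the picture viewer there is one more tool, called after "Call:" as name(argument=value, ...) on one line, values as JSON. servo_tool: Moves the arm, as the interface text tells. Its arguments: {"type":"object","properties":{"commands":{"type":"string"}},"required":["commands"]}

```bash
mkdir -p pics
python3 - <<'E'
from bench import *
import cv2
for n in("top","side"):
    cv2.imwrite(f"pics/{n}0.png",camera(n)); c=calibration(n); print(n,c)
o=get_obs(); print(o["time_s"],o["eef_pos"],o["eef_rot"],o["opening"])
E
```

```text
top {'fx': 480.99375411584094, 'fy': 480.99375411584094, 'cx': 280.12524502853876, 'cy': 208.5440397417363, 'R': array([[ 0.0096695 , -0.99953432,  0.02894212],
       [-0.9897756 , -0.01368608, -0.14197521],
       [ 0.1423052 , -0.02727338, -0.98944701]]), 't': array([-0.05848827,  0.60273945,  1.06798948])}
side {'fx': 508.05256576497885, 'fy': 508.05256576497885, 'cx': 277.7681622152321, 'cy': 214.83117034487248, 'R': array([[ 9.50295650e-01, -3.11348053e-01,  7.53574346e-04],
       [-2.14083826e-01, -6.55179613e-01, -7.24505204e-01],
       [ 2.26067011e-01,  6.88332816e-01, -6.89268918e-01]]), 't': array([-0.58065451,  0.20236191,  1.10643772])}
0.1 [0.21554348 0.53254681 0.23048762] [-3.03680439e-04  1.91220703e-01  9.81546753e-01 -7.22734410e-04] 0.9958632161590044
```

View pics/top0.png

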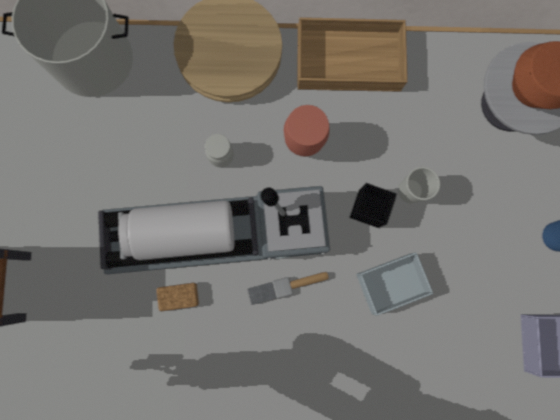

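View pics/side0.png

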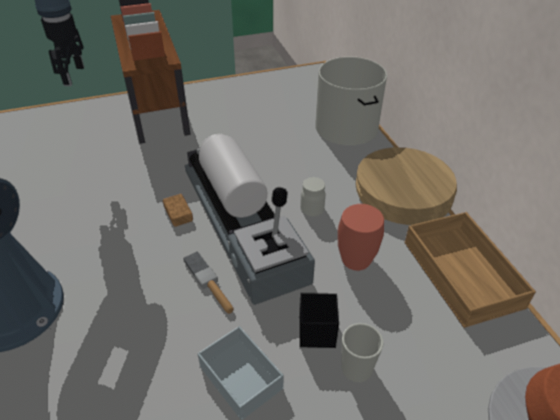

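The lever is at far left (first): knob at about (270,197) in top and (280,197) in side. The gate is at about (293,221) in top. I'll enlarge both views.

Run:
```python
import cv2,numpy as np
a=cv2.imread("pics/top0.png")[170:270,240:340]; b=cv2.imread("pics/side0.png")[175:305,215:325]
f=lambda i,s:cv2.convertScaleAbs(cv2.resize(i,None,fx=s,fy=s,interpolation=cv2.INTER_CUBIC),alpha=1.6)
A=f(a,4);B=f(b,3.5);B=B[:400]if B.shape[0]>400 else B
h=max(A.shape[0],B.shape[0]);pad=lambda i:cv2.copyMakeBorder(i,0,h-i.shape[0],0,0,0)
cv2.imwrite("pics/crop0.png",np.hstack([pad(A),pad(B)]))
```

```text
(no output)
```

View pics/crop0.png

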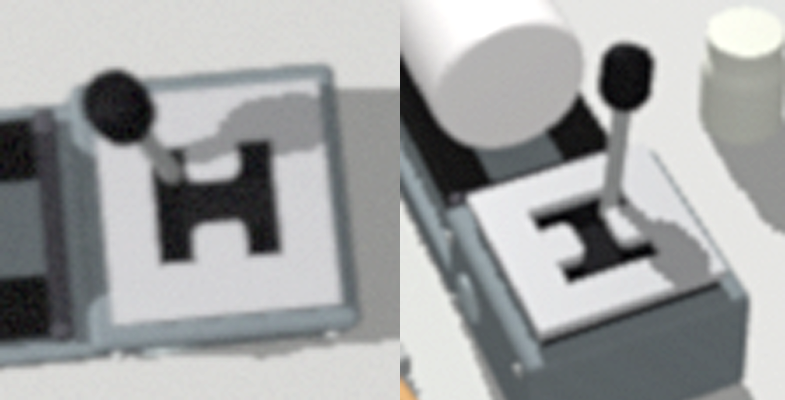

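In the crop, the plate corners are far-right (328,78), near-right (343,303) and near-left (108,325). The H corners are (272,142), (281,252), (162,263). Knob centre is (119,108) in the top crop and about (627,77) in the side crop.

```bash
cat > h.py <<'E'
import numpy as np
from bench import *
from scipy.optimize import least_squares
C={n:calibration(n) for n in("top","side")}
def proj(n,X):
    c=C[n];p=np.atleast_2d(X)@np.array(c["R"]).T+c["t"]
    return np.c_[c["fx"]*p[:,0]/p[:,2]+c["cx"],c["fy"]*p[:,1]/p[:,2]+c["cy"]]
def toworld(m,P):
    c,s=np.cos(m[2]),np.sin(m[2]);P=np.atleast_2d(P)
    return np.c_[m[0]+c*P[:,0]-s*P[:,1],m[1]+s*P[:,0]+c*P[:,1],P[:,2]]
def knob(c,l):
    return np.array([.17*np.sin(l),-.17*np.cos(l)*np.sin(c),.02+.17*np.cos(l)*np.cos(c)])
E
python3 - <<'E'
from h import *
z=.104
L=np.array([[.062,-.062,z],[-.062,-.062,z],[-.062,.062,z],[.032,-.034,z],[-.032,-.034,z],[-.032,.034,z]])
px=np.array([[328,78],[343,303],[108,325],[272,142],[281,252],[162,263]])/4+[240,170]
r=least_squares(lambda m:(proj("top",toworld(m,L))-px).ravel(),[.5,0,0]);m=r.x
print(m,r.fun.reshape(-1,2).round(2).tolist())
sp=np.array([(540-400)/3.5+215,338/3.5+175]);print("side near-right corner",proj("side",toworld(m,L[1])),sp,)
k={"top":np.array([119/4+240,108/4+170]),"side":np.array([279.9,197.])}
r2=least_squares(lambda q:np.r_[[proj(n,toworld(m,knob(*q)))[0]-k[n] for n in k]].ravel(),[-.29,.2])
print(r2.x,r2.fun,toworld(m,knob(*r2.x)))
r3=least_squares(lambda X:np.r_[[proj(n,X)[0]-k[n] for n in k]].ravel(),[.5,0,.2]);print(r3.x,r3.fun)
np.save("m.npy",m)
for c,l in((-.29,0),(0,0),(.29,0),(.29,.29)):print(c,l,toworld(m,knob(c,l)).round(4))
E
```

```text
[ 0.56993882 -0.08127518  0.08131707] [[-1.63, 0.7], [-0.61, 0.67], [1.02, -0.81], [0.81, -1.02], [0.92, 0.54], [-0.53, -0.06]]
side near-right corner [[255.10243513 270.1433904 ]] [255.         271.57142857]
[-0.3203865   0.24932278] [-0.10413679  0.13414563  0.14934192  0.19171387] [[ 0.60753298 -0.02615611  0.17636038]]
[ 0.60742804 -0.02631697  0.17716286] [-0.02291086  0.12091325  0.12819079 -0.02808475]
-0.29 0 [[ 0.566  -0.0328  0.1829]]
0 0 [[ 0.5699 -0.0813  0.19  ]]
0.29 0 [[ 0.5739 -0.1297  0.1829]]
0.29 0.29 [[ 0.6222 -0.1238  0.1761]]
```

The mill pose is (0.570, -0.081, yaw 0.081). The lever is at c≈-0.3, l≈0.25, and the two views agree within 1 mm. Next I close the fingers, rise, and align the tool with the mill axes.

Call:
servo_tool(commands="0 0 -0.155 0 0 -20 0; 0 0 -0.155 0 0 -20 0; 0 0 -0.155 0 0 0 0; 0 0 0 0 0 0 0")

```text
time_s: 0.6
eef_pos: [0.2157, 0.5328, 0.271]
eef_rot: [-0.0, -0.039, 0.999, -0.0]
wrist_force: [-0.8, 0.4, -0.2]
opening: 0.145
grasp_force: 0.0
```

```bash
cat >> h.py <<'E'
from scipy.spatial.transform import Rotation as Ro
m=np.load("m.npy")
def delta(x,y,z):
    o=get_obs();w,a,b,c=o["eef_rot"];R=Ro.from_quat([a,b,c,w])
    p=np.array(o["eef_pos"]);M=Ro.from_euler("z",m[2]).as_matrix()
    return o["time_s"],(R.inv().apply(toworld(m,[x,y,z])[0]-p)*1000).round(1),((M.T@(p-[m[0],m[1],0]))*1000).round(1),(M.T@R.as_matrix()).round(3).tolist(),o["wrist_force"]
E
python3 -c "
from h import *
print(delta(.092,.052,.262),get_obs()['opening'])"
```

```text
(0.6, array([-396.6, -587.8,    9.1]), array([-303.2,  640.8,  271. ]), [[-1.0, 0.002, -0.0], [0.002, 1.0, -0.0], [0.0, -0.0, -1.0]], array([-0.75691985,  0.3640525 , -0.23343259])) 0.1450874703183729
```

Call:
servo_tool(commands="0 0 0 -26 -39 0 0; 0 0 0 -26 -39 0 0; 0 0 0 -26 -39 0 0; 0 0 0 -26 -39 0 0; 0 0 0 -26 -39 0 0")

```text
time_s: 1.23
eef_pos: [0.3615, 0.3476, 0.2707]
eef_rot: [-0.0, -0.038, 0.999, -0.0]
wrist_force: [0.2, 0.1, 0.4]
opening: 0.005
grasp_force: 0.0
```

Call:
servo_tool(commands="0 0 0 -26 -39 0 0; 0 0 0 -26 -39 0 0; 0 0 0 -26 -39 0 0; 0 0 0 -26 -39 0 0; 0 0 0 -26 -39 0 0")

```text
time_s: 1.85
eef_pos: [0.5067, 0.1637, 0.2706]
eef_rot: [-0.001, -0.038, 0.999, 0.0]
wrist_force: [0.3, 0.1, -0.7]
opening: 0.004
grasp_force: 0.0
```

Call:
servo_tool(commands="0 0 0 -26 -39 0 0; 0 0 0 -26 -39 0 0; 0 0 0 -26 -39 0 0; 0 0 0 -26 -39 0 0; 0 0 0 0 0 0 0")

```text
time_s: 2.48
eef_pos: [0.6233, 0.0149, 0.2698]
eef_rot: [-0.001, -0.036, 0.999, -0.0]
wrist_force: [0.2, 1.2, -0.0]
opening: 0.001
grasp_force: 0.0
```

```bash
python3 -c "
from h import *
print(delta(.092,.052,.172),get_obs()['opening'])"
```

```text
(2.475, array([-31.5, -39.3,  97.8]), array([ 61. ,  91.6, 269.8]), [[-1.0, 0.008, -0.002], [0.008, 1.0, -0.0], [0.002, -0.0, -1.0]], array([ 0.22426736,  1.20704322, -0.00249986])) 0.0005474396017894915
```

Call:
servo_tool(commands="0 0 0 -32 -39 0 0; 0 0 0 0 0 40 0; 0 0 0 0 0 40 0; 0 0 0 0 0 18 0; 0 0 0 0 0 0 0")

```text
time_s: 3.1
eef_pos: [0.6563, -0.0176, 0.1719]
eef_rot: [-0.002, -0.04, 0.999, 0.0]
wrist_force: [-0.6, 0.0, 0.1]
opening: 0.002
grasp_force: 0.0
```

```bash
python3 -c "
from h import *
print(delta(.028,.052,.172),get_obs()['opening'])
import cv2
for n in C:
  i=camera(n);cv2.imwrite('pics/%s1.png'%n,i)
import numpy as np
cv2.imwrite('pics/c1.png',np.hstack([cv2.resize(cv2.imread('pics/top1.png')[130:270,220:360],(400,400)),cv2.resize(cv2.imread('pics/side1.png')[150:290,200:340],(400,400))]))"
```

```text
(3.1, array([63.2, -4.6,  0.1]), array([ 91.2,  56.5, 171.9]), [[-1.0, 0.002, -0.003], [0.002, 1.0, 0.001], [0.003, 0.001, -1.0]], array([-0.60547659,  0.02827549,  0.06098811])) 0.001986368014561652
```

View pics/c1.png

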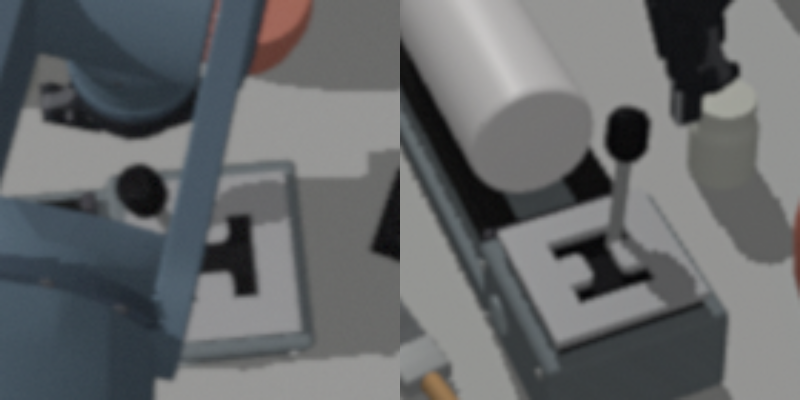

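The fingertips stand beyond the knob with a clear gap and nothing else nearby. I pull back now.

Call:
servo_tool(commands="0 0 0 10 -4 0 0; 0 0 0 9 0 0 0; 0 0 0 7 0 0 0; 0 0 0 6 0 0 0; 0 0 0 6 0 0 0")

```text
time_s: 3.82
eef_pos: [0.6198, -0.0255, 0.1738]
eef_rot: [0.001, -0.04, 0.999, -0.0]
wrist_force: [1.7, 1.3, 1.0]
opening: 0.0
grasp_force: 1.1
```

Call:
servo_tool(commands="0 0 0 6 0 0 0; 0 0 0 6 0 0 0; 0 0 0 6 0 0 0; 0 0 0 4 0 0 0; 0 0 0 0 0 0 0")

```text
time_s: 4.45
eef_pos: [0.5976, -0.0273, 0.1732]
eef_rot: [-0.0, -0.04, 0.999, -0.0]
wrist_force: [1.1, -0.7, 0.8]
opening: 0.001
grasp_force: 0.6
```

```bash
python3 -c "
from h import *
print(delta(.028,.052,.172),get_obs()['opening'])
import cv2
for n in C:
  i=camera(n);cv2.imwrite('pics/%s2.png'%n,i)
import numpy as np
cv2.imwrite('pics/c2.png',np.hstack([cv2.resize(cv2.imread('pics/top2.png')[150:250,240:340],(400,400)),cv2.resize(cv2.imread('pics/side2.png')[170:280,220:330],(400,400))]))"
```

```text
(4.45, array([3.9, 0.4, 1.2]), array([ 31.9,  51.6, 173.2]), [[-1.0, 0.001, -0.0], [0.001, 1.0, 0.0], [0.0, 0.0, -1.0]], array([ 1.12791157, -0.66488514,  0.81160208])) 0.0014906268626625131
```

View pics/c2.png

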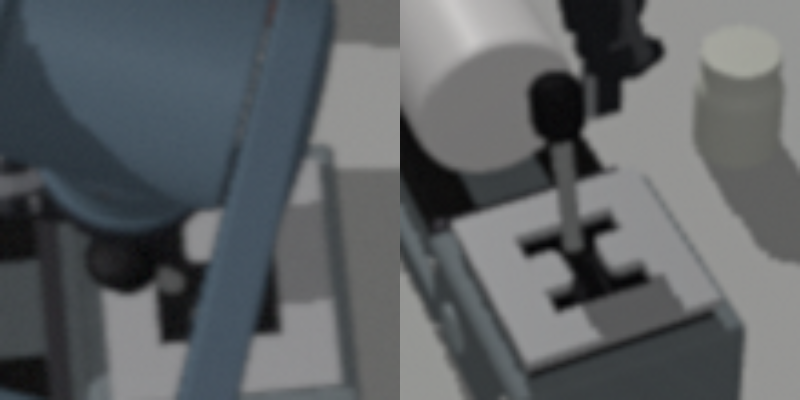

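The lever is now near the crossbar, with the knob at (122,262) in the top crop and (557,106) in the side crop. I'll fit it.

```bash
cat >> h.py <<'E'
def fit(k,q0):
    r=least_squares(lambda q:np.r_[[proj(n,toworld(m,knob(*q)))[0]-k[n] for n in k]].ravel(),q0)
    return r.x,r.fun,knob(*r.x)
E
python3 -c "
from h import *
print(fit({'top':[270.5,215.5],'side':[263.2,199.15]},[-.29,0]))"
```

```text
(array([-0.31873445,  0.020689  ]), array([-0.21182769,  0.01797088,  0.13050595,  0.48795514]), array([0.00351688, 0.05326065, 0.18140302]))
```

l≈0.02, so it sits on the crossbar. I lift over and go to the lever's left side.

Call:
servo_tool(commands="0 0 0 -20 0 0 0; 0 0 0 0 0 -40 0; 0 0 0 0 0 -25 0; 0 0 0 0 30 0 0; 0 0 0 24 27 0 0")

```text
time_s: 5.18
eef_pos: [0.5895, 0.0298, 0.238]
eef_rot: [-0.0, -0.04, 0.999, 0.0]
wrist_force: [-0.4, 1.0, -0.3]
opening: 0.003
grasp_force: 0.0
```

Call:
servo_tool(commands="0 0 0 24 0 0 0; 0 0 0 0 0 0 0; 0 0 0 0 0 0 0")

```text
time_s: 5.55
eef_pos: [0.566, 0.0271, 0.2383]
eef_rot: [0.0, -0.04, 0.999, -0.0]
wrist_force: [1.2, 0.1, 0.5]
opening: -0.0
grasp_force: 0.0
```

```bash
python3 -c "
from h import *
print(delta(.001,.107,.176))"
```

```text
(5.55, array([ 3.9, -1.4, 62.3]), array([  4.9, 108.4, 238.3]), [[-1.0, 0.001, 0.0], [0.001, 1.0, -0.0], [-0.0, -0.0, -1.0]], array([1.20448209, 0.06517399, 0.49723968]))
```

Call:
servo_tool(commands="0 0 0 3 0 30 0; 0 0 0 0 0 32 0; 0 0 0 0 0 0 0; 0 0 0 0 -10 0 0; 0 0 0 0 -8 0 0")

```text
time_s: 6.18
eef_pos: [0.5653, 0.0081, 0.178]
eef_rot: [0.001, -0.04, 0.999, -0.0]
wrist_force: [-0.1, -0.4, -0.4]
opening: -0.001
grasp_force: 0.0
```

Call:
servo_tool(commands="0 0 0 0 -7 0 0; 0 0 0 0 -7 0 0; 0 0 0 0 -7 0 0; 0 0 0 0 -7 0 0; 0 0 0 0 -7 0 0")

```text
time_s: 6.8
eef_pos: [0.5667, -0.0262, 0.1762]
eef_rot: [-0.0, -0.04, 0.999, 0.0]
wrist_force: [-0.1, 3.2, 1.6]
opening: 0.002
grasp_force: 1.1
```

Call:
servo_tool(commands="0 0 0 0 -8 0 0; 0 0 0 0 -8 0 0; 0 0 0 0 -8 0 0; 0 0 0 0 -8 0 0; 0 0 0 0 0 0 0")

```text
time_s: 7.42
eef_pos: [0.5693, -0.0585, 0.1762]
eef_rot: [-0.0, -0.04, 0.999, -0.0]
wrist_force: [0.4, 1.0, 0.1]
opening: -0.002
grasp_force: 0.2
```

```bash
python3 -c "
from h import *
print(delta(.001,-.018,.176))
import cv2
for n in C:
  i=camera(n);cv2.imwrite('pics/%s3.png'%n,i)
import numpy as np
cv2.imwrite('pics/c3.png',np.hstack([cv2.resize(cv2.imread('pics/top3.png')[150:250,240:340],(400,400)),cv2.resize(cv2.imread('pics/side3.png')[170:280,220:330],(400,400))]))"
```

```text
(7.425, array([  0.2, -40.8,   0.2]), array([  1.2,  22.8, 176.2]), [[-1.0, 0.002, -0.0], [0.002, 1.0, -0.0], [0.0, -0.0, -1.0]], array([0.37148256, 1.00415861, 0.12115387]))
```

View pics/c3.png

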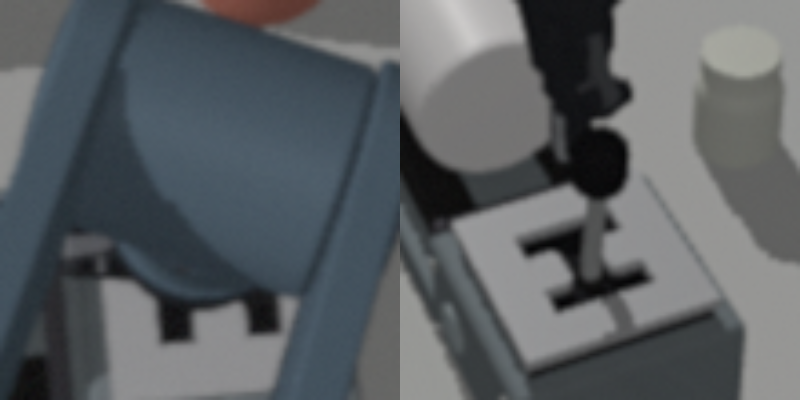

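The lever is past the middle of the crossbar, with the knob at (600,163) in the side crop.

```bash
python3 -c "
from h import *
print(fit({'side':[275,214.8]},[0.1,0]))"
```

```text
(array([0.04789762, 0.03032765]), array([0., 0.]), array([ 0.00515491, -0.00813574,  0.18972695]))
```

Call:
servo_tool(commands="0 0 0 0 -7 0 0; 0 0 0 0 -7 0 0; 0 0 0 0 -7 0 0; 0 0 0 0 0 0 0; 0 0 0 0 0 0 0")

```text
time_s: 8.15
eef_pos: [0.571, -0.0788, 0.1763]
eef_rot: [0.0, -0.04, 0.999, -0.0]
wrist_force: [-0.1, 0.5, -0.8]
opening: 0.003
grasp_force: 0.1
```

Call:
servo_tool(commands="0 0 0 0 -6 0 0; 0 0 0 0 -6 0 0; 0 0 0 0 -5 0 0; 0 0 0 0 -4 0 0; 0 0 0 0 0 0 0")

```text
time_s: 8.78
eef_pos: [0.5727, -0.0999, 0.1763]
eef_rot: [0.0, -0.04, 0.999, -0.0]
wrist_force: [-0.6, 0.3, -1.0]
opening: 0.001
grasp_force: 0.4
```

```bash
python3 -c "
from h import *
print(delta(.001,-.018,.176))
import cv2
i=camera('side');cv2.imwrite('pics/c4.png',cv2.resize(i[170:280,220:330],(500,500),interpolation=2))"
```

```text
(8.775, array([0.2, 0.8, 0.3]), array([  1.2, -18.8, 176.3]), [[-1.0, 0.002, 0.0], [0.002, 1.0, -0.0], [-0.0, -0.0, -1.0]], array([-0.63100248,  0.34710458, -0.9781063 ]))
```

View pics/c4.png

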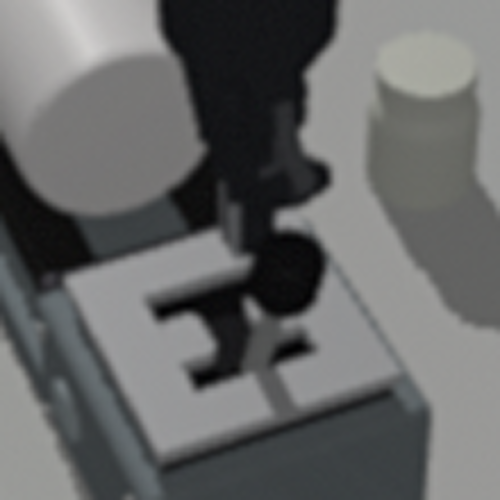

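The knob is at (288,273) in the crop, at the right-hand end of the crossbar. I back off left, lift, and go to the near side.

```bash
python3 -c "
from h import *
print(fit({'side':[283.4,230.1]},[0.29,0]))"
```

```text
(array([0.29288079, 0.03785161]), array([-2.27373675e-13,  8.52651283e-14]), array([ 0.00643324, -0.0490458 ,  0.18264416]))
```

Call:
servo_tool(commands="0 0 0 0 18 0 0; 0 0 0 0 0 -35 0; 0 0 0 0 0 -30 0; 0 0 0 30 0 0 0; 0 0 0 30 -25 0 0")

```text
time_s: 9.45
eef_pos: [0.513, -0.1094, 0.2419]
eef_rot: [0.001, -0.042, 0.999, -0.0]
wrist_force: [-0.5, -1.1, 0.2]
opening: -0.001
grasp_force: 0.0
```

Call:
servo_tool(commands="0 0 0 0 -25 0 0; 0 0 0 0 0 0 0; 0 0 0 0 0 0 0")

```text
time_s: 9.82
eef_pos: [0.5155, -0.1351, 0.2413]
eef_rot: [-0.0, -0.04, 0.999, 0.0]
wrist_force: [-0.2, 0.6, -0.6]
opening: -0.001
grasp_force: 0.0
```

```bash
python3 -c "
from h import *
print(delta(-.058,-.050,.174))"
```

```text
(9.825, array([-0.7, -0.8, 67.3]), array([-58.7, -49.2, 241.3]), [[-1.0, 0.001, 0.0], [0.001, 1.0, 0.0], [-0.0, 0.0, -1.0]], array([-0.21367216,  0.58326142, -0.62233623]))
```

Call:
servo_tool(commands="0 0 0 0 0 35 0; 0 0 0 0 0 34 0; 0 0 0 0 0 0 0; 0 0 0 -14 0 0 0; 0 0 0 -12 0 0 0")

```text
time_s: 10.45
eef_pos: [0.5437, -0.1343, 0.1744]
eef_rot: [0.002, -0.04, 0.999, -0.001]
wrist_force: [0.4, -0.3, 0.1]
opening: 0.002
grasp_force: 0.0
```

Call:
servo_tool(commands="0 0 0 -8 0 0 0; 0 0 0 -7 0 0 0; 0 0 0 -6 0 0 0; 0 0 0 -6 0 0 0; 0 0 0 -6 0 0 0")

```text
time_s: 11.08
eef_pos: [0.5744, -0.1313, 0.1722]
eef_rot: [-0.0, -0.04, 0.999, 0.0]
wrist_force: [-1.8, 0.1, -0.1]
opening: 0.001
grasp_force: 0.9
```

Call:
servo_tool(commands="0 0 0 -5 0 0 0; 0 0 0 -4 0 0 0; 0 0 0 -3 0 0 0; 0 0 0 0 0 0 0; 0 0 0 0 0 0 0")

```text
time_s: 11.7
eef_pos: [0.5862, -0.1305, 0.1723]
eef_rot: [0.0, -0.04, 0.999, -0.0]
wrist_force: [-1.7, 0.5, 0.4]
opening: -0.002
grasp_force: 0.5
```

```bash
python3 -c "
from h import *
print(delta(.0195,-.050,.172))
import cv2
i=camera('side');cv2.imwrite('pics/c5.png',cv2.resize(i[170:280,220:330],(500,500),interpolation=2))"
```

```text
(11.7, array([-7.3,  0.4,  0.3]), array([ 12.2, -50.4, 172.3]), [[-1.0, 0.001, 0.0], [0.001, 1.0, -0.0], [-0.0, -0.0, -1.0]], array([-1.68863348,  0.46276585,  0.43490151]))
```

View pics/c5.png

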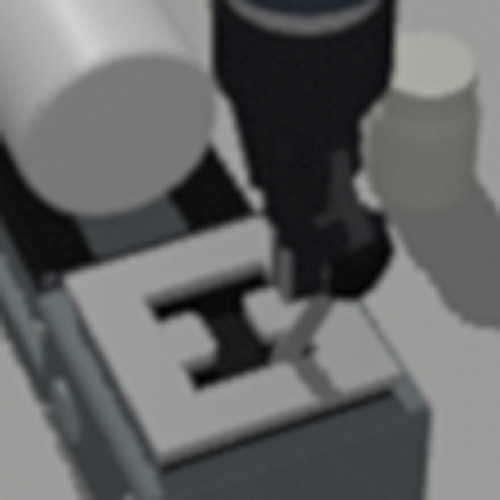

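The lever is in the far right slot and nearly home. I inch forward until the force rises.

Call:
servo_tool(commands="0 0 0 -3 0 0 0; 0 0 0 -2 0 0 0; 0 0 0 -1 0 0 0; 0 0 0 0 0 0 0")

```text
time_s: 12.25
eef_pos: [0.5922, -0.13, 0.1723]
eef_rot: [0.0, -0.04, 0.999, -0.0]
wrist_force: [-1.5, -0.0, -0.8]
opening: 0.0
grasp_force: 0.7
```

Call:
servo_tool(commands="0 0 0 -1.5 0 0 0; 0 0 0 0 0 0 0")

```text
time_s: 12.5
eef_pos: [0.5937, -0.1299, 0.1723]
eef_rot: [0.0, -0.04, 0.999, -0.0]
wrist_force: [-1.0, -0.4, -1.1]
opening: -0.002
grasp_force: 0.7
```

Call:
servo_tool(commands="0 0 0 -1 0 0 0; 0 0 0 0 0 0 0")

```text
time_s: 12.75
eef_pos: [0.5947, -0.1298, 0.1723]
eef_rot: [-0.0, -0.04, 0.999, 0.0]
wrist_force: [-1.6, 0.8, -0.5]
opening: 0.001
grasp_force: 0.7
```

Call:
servo_tool(commands="0 0 0 -1 0 0 0; 0 0 0 0 0 0 0")

```text
time_s: 13.0
eef_pos: [0.5957, -0.1297, 0.1723]
eef_rot: [-0.0, -0.04, 0.999, 0.0]
wrist_force: [-2.1, 1.1, -0.7]
opening: 0.0
grasp_force: 0.8
```

Call:
servo_tool(commands="0 0 0 -1 0 0 0; 0 0 0 0 0 0 0")

```text
time_s: 13.25
eef_pos: [0.5964, -0.1296, 0.1721]
eef_rot: [-0.0, -0.04, 0.999, 0.0]
wrist_force: [-3.7, 0.8, -0.9]
opening: -0.003
grasp_force: 1.5
```

The force is rising, so it is at the stop. I back off, rise and check.

Call:
servo_tool(commands="0 0 0 8 0 0 0; 0 0 0 25 0 0 0; 0 0 0 25 0 -20 0; 0 0 0 25 0 -30 0; 0 0 0 30 0 -40 0")

```text
time_s: 13.88
eef_pos: [0.4831, -0.1387, 0.2629]
eef_rot: [0.0, -0.04, 0.999, 0.0]
wrist_force: [0.1, -0.3, -0.3]
opening: -0.003
grasp_force: 0.0
```

Call:
servo_tool(commands="0 0 0 30 0 0 0; 0 0 0 30 0 0 0; 0 0 0 0 0 0 0; 0 0 0 0 0 0 0")

```text
time_s: 14.38
eef_pos: [0.4249, -0.1438, 0.2629]
eef_rot: [0.001, -0.04, 0.999, -0.001]
wrist_force: [0.8, 0.4, 1.1]
opening: -0.003
grasp_force: 0.0
```

```bash
python3 -c "
import cv2,numpy as np
from h import *
i=camera('side');t=camera('top');cv2.imwrite('pics/c6.png',np.hstack([cv2.resize(t[150:250,240:340],(400,400)),cv2.resize(i[170:280,220:330],(400,400),interpolation=2)]))"
```

```text
(no output)
```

View pics/c6.png

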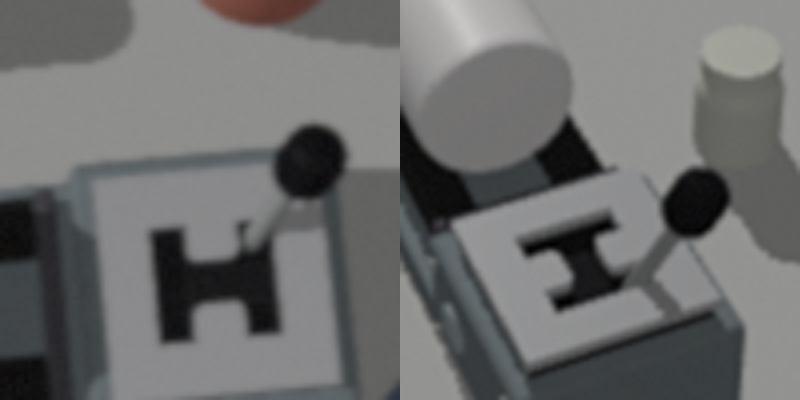

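The knob is at (309,161) in the top crop and (696,203) in the side crop, in the far right slot with the robot clear.

```bash
python3 -c "
from h import *
q=fit({'top':[309/4+240,161/4+150],'side':[296/3.636+220,203/3.636+170]},[.29,.29]);print(q)
if q[0][0]>.2 and q[0][1]>.27: print(hand_in())"
```

```text
(array([0.28756558, 0.29144004]), array([-0.08169581,  0.43677858,  0.43389852, -0.10872714]), array([ 0.04884641, -0.04618198,  0.17614497]))
the job is handed in; nothing more can be done
None
```

The lever is fully home in third gear (measured crosswise about 0.29 rad, lengthwise about 0.29 rad), the arm is clear of everything, and the job was handed in at about 14.5 s; no verdict came back.

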